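# Start the slide spinner

## Task

Start the slide spinner on the lab bench by pressing with closed fingers: first push its open lid all the way shut, then press down the raised half of the rocker on the switch block until it has tipped fully over, and last press the round start key on the two-key box all the way in, hold it in for a moment and let it come back out. Keep to that order, never press the square stop key, do not lift, tip or shove the loose key box, and leave everything else on the bench where it stands.

Things in the scene. Friction and masses are not known exactly. Their poses are not given: they have to be found in the camera images.
- spinner: Slide spinner, fixed to the bench: a grey open-topped box 160 (x) x 140 (y) x 70 mm high with a dark rotor inside. Origin: centre of its underside. The lid's hinge line runs along the spinner's y at its x = +80 mm, z = 70 mm (the edge away from the robot at yaw 0); the free edge is on the -x side.
- lid (a joint): Hinge angle of the spinner's white flat lid (168 x 144 x 10 mm, reaching from 2 mm past the hinge line to 166 mm from it), rad: 0 = flat shut, at 1.1 it is stopped; starts 0.5 to 0.9 open. It stays at any angle by hinge friction; about 0.15 N m closes it (some 2 N pushed straight down at its middle). Shut, its upper face is 81 mm above the bench.
- lid_push (a point): Centre of the lid's upper face, 80 mm from the hinge line and 11 mm above the hinge plane; it swings with the lid, and when shut it is 81 mm above the bench over the spinner's centre.
- switch_block: Grey mains switch block, fixed to the bench, 94 (x) x 66 (y) x 45 mm high. Origin: centre of its underside. On top sits a white paddle rocker 64 mm long (along x) and 32 mm wide, a shallow V of two 32 mm halves, pivoting about the block's y at z = 52 mm over its centre. At the start the half on the block's -x side is raised.
- rocker (a joint): Rocker angle, rad: 0 = off, the -x half slopes up by 0.44 (its end about 68 mm above the bench) and the +x half is level; 0.44 = on, the -x half is level with its upper face 55 mm above the bench. Stays where it is left; friction 0.1 N m, about 3 to 6 N at its outer half.
- rocker_raised (a point): Point on the upper face of the rocker's raised (-x) half, 20 mm out from the pivot on the centre line; moves with the rocker. About 63 mm above the bench when off, 55 mm when on.
- key_box: Grey two-key box standing loose on the bench, about 0.7 kg, 75 (x) x 110 (y) x 45 mm high. Origin: centre of its underside. The round white start key is at its y = +28 mm, the square white stop key at y = -28 mm; both stand 8 mm proud of the top. May be turned any way.
- start_key (a joint): Travel of the round start key, m: 0 = out, 0.006 = fully in (then 2 mm proud). Spring return, moves from about 1.3 N, fully in at about 4.3 N.
- start_key_top (a point): Centre of the top of the round start key (28 mm across), 53 mm above the bench when out; moves with the key, which is pressed straight down.
- stop_key (a joint): Travel of the square stop key, m: 0 = out, 0.006 = fully in. Same spring. Leave alone.
- stop_key_top (a point): Centre of the top of the square stop key (26 x 26 mm), 56 mm from the start key's centre.
- oil_vial: Loose bystander: small oil vial, 26 mm across, 55 mm high; origin at the centre of its underside.
- jar: Loose bystander: specimen jar, 42 mm across, 60 mm high; origin at the centre of its underside.
- dish: Loose bystander: glass culture dish, 90 mm across, 15 mm high; origin at the centre of its underside.
- slides: Loose bystander: stack of glass slides, 26 (x) x 76 (y) x 13 mm high; origin at the centre of its underside.
- slide_box: Loose bystander: blue slide case, 85 (x) x 40 (y) x 32 mm high; origin at the centre of its underside.
- tube_rack: Loose bystander: white rack with six capped tubes, 70 (x) x 130 (y) x 90 mm high; origin at the centre of its underside.
- reagent: Loose bystander: reagent bottle, 60 mm across, 120 mm high; origin at the centre of its underside.

How it is judged:
By the outcome, as a careful person would: the job done as asked, in the order asked, and still so for the second after the job is handed in, with the robot touching nothing.
It also fails if it takes over 64 s, if anything falls off the work surface, if the arm or the gripper's body presses on something with over 40 N, if the wrist force passes 120 N, or if a joint passes its speed limit or range.

## Robot

A 7-joint arm with a two-finger parallel gripper is mounted at the origin on the work surface. World frame = base frame: x ahead of the robot, y to its left, z up, the work surface at z = 0. Lengths are in m, angles in rad, forces in N, time in s.
With the tool pointing down it reaches from about 0.425 to 0.875 m from the base axis. Payload 8.4 kg.
Tool frame: the origin (TCP) lies at the very end of the fingers, on their centre line; the grasp point (between the pads) lies 19 mm behind it; z points along the fingers, y is the line along which they close (so a half turn about z gives the same grasp; the last joint's range is limited). The gripper opens to 87 mm and grips with 3 to 60 N. Pads are 19 mm wide; open, the fingers measure 117 mm over their backs; the gripper's body (75 mm by 190 mm) begins 51 mm behind the grasp point.
Start: joints at [1.174, 0.333, 0.04, 1.465, -0.013, 1.343, -0.059], TCP at [0.191, -0.621, 0.223] pointing down, gripper open.
Joint ranges: [-2.58, 2.58], [-0.38, 2.09], [-1.3, 1.39], [0.25, 2.4], [-1.5, 4.64], [0.08, 2.09], [-2.65, 2.65]. Speed limits (rad/s): [2.22, 2.22, 2.79, 2.79, 3.14, 3.14, 3.14].

## Interface

Orientations are given as a unit quaternion [x, y, z, w].
In Python, from cell import * gives the robot as it stands.
- The arm moves only by the tool apply_moves, never from a script. Its argument "motion" is text: rows parted by semicolons, each of 7 numbers parted by spaces: the shift along the tool's x, y, z in m, then the turn, a rotation vector about the tool's x, y, z in degrees, then the gripper command: -1 is shut, 1 is fully open, values between are in proportion. In form: tx ty tz wx wy wz claw; .... A call has 1 to 12 rows; each row shifts and turns the commanded pose from where the row before left it, along the tool's axes as they then stand; what a row does not reach is not made up. A row lasts 1/12 s, in which the tool goes at most 41.7 mm and 7.16 degrees, less where a joint would pass 70% of its speed; a pose out of reach is approached as far as the arm can. A call with a gripper value outside its range is refused whole. The fingers move at their own pace and stop on an object; "grip_force" is the grip in N (left out, the last holds). Time passes only in rows, so rows that do not move let the fingers close. It gives the time, the measured TCP pose, the force, the opening and the grip force at its end, in the units of the state.
- sense(): the state, without advancing time (a new reading comes with each control period).
- capture(name): name is "scene" or "top" or "wrist"; returns the picture (480x640x3 uint8, red, green, blue); there is no depth.
- camera_model(name): a dict with "mtx" (3x3 intrinsics, pixels), "rvec" (rotation vector, rad) and "tvec" (3), from world to camera coordinates, as OpenCV has them. Camera axes: x right, y down, z forward; pixel columns grow to the right and rows downward; lengths in m; the calibration is good to about 2 mm. A picture is of the moment at which its call begins: read the wrist's pose just before it. camera_model takes no time and is no camera call; for the wrist camera it gives the pose at the moment of the call.
- job_done(): hands the job in; it is judged then, once.
Trained networks look in the newest picture that a camera, given by its name, has taken for a name from the list of things; names that differ only in an ending like _2 or _b are one class to them, and where a whole thing is asked for, a point or a joint stands for the part that bears it (a point fixed in the world has none). Each returns a list of dicts, best first, with "p" (0 to 1); they miss things now and then, are a little off and sometimes report something else, mostly with a low value. They report only what shows in the picture. A call takes as long as a camera call.
- boxes_of(camera, query): "box" ([left, top, width, height] in pixels, round what is visible of it).
- mark_of(camera, query): "location" ([column, row] in pixels: a listed point, or the origin of a listed thing).
The state is a dict: "clock": time; "joint_positions": joint angles; "qvel": joint speeds; "effort": joint torques, N m; "eef_pos": TCP position; "eef_rot": TCP orientation; "wrist_force": force on the tool from outside, world axes, zero at the start; "wrist_torque": the same for the moment, N m; "gripper_width": finger opening in m; "grasp_force": force on a finger pad.
Only numpy, scipy, OpenCV 4.12 (cv2) and the standard library are available. Lean on these libraries where they do the work, as an engineer would, in place of code of your own. Each camera call takes 0.05 s, during which the arm holds its last target. There are 200 camera calls.

## Working session

There is one attempt and no reset: what is moved stays moved. The work goes in short steps, Python scripts to look and compute and a tool call to move; the robot and the scene stay as the last step left them, time stands still between calls to the robot, and variables do not carry over. Pictures are saved under pics/ and viewed, at most 10 in all, crops included, and the job is handed in when it is done.

Besides the shell and the picture viewer there is one more tool, called after "Call:" by a JSON object that holds its "api" and its "payload", one argument or row to a line. apply_moves: Moves the arm, as the interface text tells. Its arguments: {"type":"object","properties":{"motion":{"type":"string"},"grip_force":{"type":"number"}},"required":["motion"]}

```bash
mkdir -p pics
cat > h.py <<'E'
from cell import *
import numpy as np, cv2
from scipy.spatial.transform import Rotation as R
def ray(cam,px,z):
    m=camera_model(cam);K=np.array(m["mtx"],float);Rm=cv2.Rodrigues(np.array(m["rvec"],float))[0];t=np.array(m["tvec"],float).ravel()
    d=Rm.T@np.linalg.inv(K)@np.array([px[0],px[1],1.]);c=-Rm.T@t
    return c+d*(z-c[2])/d[2]
def proj(cam,P):
    m=camera_model(cam)
    return cv2.projectPoints(np.array(P,float).reshape(-1,3),np.array(m["rvec"],float),np.array(m["tvec"],float),np.array(m["mtx"],float),None)[0].reshape(-1,2)
def save(cam,name):
    im=np.array(capture(cam));cv2.imwrite("pics/"+name,im[:,:,::-1]);return im
E
python3 - <<'E'
from h import *
s=sense();print(s["clock"],s["eef_pos"],s["eef_rot"],s["wrist_force"])
save("top","top1.png");save("scene","scene1.png")
Z=dict(spinner=0,switch_block=0,key_box=0,start_key_top=.053,stop_key_top=.053,rocker_raised=.063)
for q in list(Z)+["lid_push"]:
  for cam in ("top","scene"):
    for r in mark_of(cam,q)[:2]: print(q,cam,np.round(r["location"],1),round(r["p"],2),np.round(ray(cam,r["location"],Z.get(q,.12)),3))
E
```

```text
0.0 [ 0.19053284 -0.62095526  0.22165552] [ 9.88939879e-01  1.48314683e-01 -1.85593944e-04 -7.97438761e-04] [-1.02669408 -0.10062741  0.57576364]
spinner top [331.2 220.5] 0.92 [ 0.627 -0.023  0.   ]
spinner scene [302.3 260.9] 0.72 [ 0.627 -0.028  0.   ]
switch_block top [187.9 318.2] 0.93 [0.409 0.3   0.   ]
switch_block scene [479.9 314.5] 0.72 [0.406 0.296 0.   ]
key_box top [440.  312.7] 0.78 [ 0.413 -0.266  0.   ]
key_box scene [322.7 173.1] 0.72 [ 0.418 -0.269  0.   ]
key_box scene [486.9 293. ] 0.3 [0.354 0.262 0.   ]
start_key_top top [448.5 330.1] 0.59 [ 0.378 -0.267  0.053]
start_key_top scene [333.5 153.6] 0.54 [ 0.389 -0.264  0.053]
stop_key_top top [448.1 301.4] 0.43 [ 0.438 -0.27   0.053]
stop_key_top scene [317.1 160.8] 0.46 [ 0.44  -0.26   0.053]
rocker_raised top [178.1 324.8] 0.82 [0.397 0.301 0.063]
rocker_raised scene [487.2 292.9] 0.6 [0.402 0.296 0.063]
lid_push top [329.4 193.1] 0.93 [ 0.662 -0.016  0.12 ]
lid_push scene [288.7 227.4] 0.93 [ 0.659 -0.022  0.12 ]
```

View pics/top1.png

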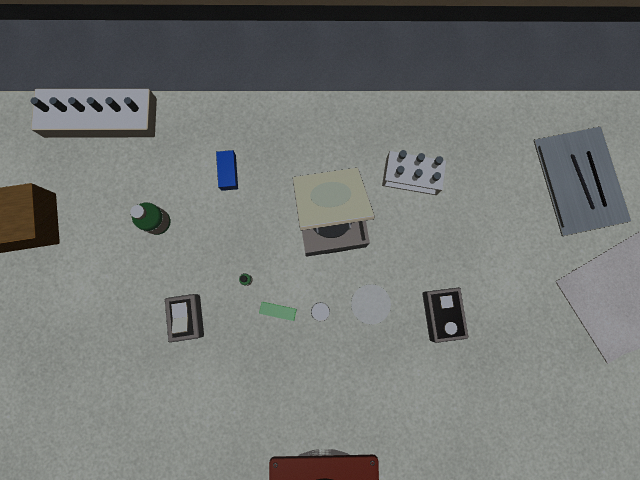

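View pics/scene1.png

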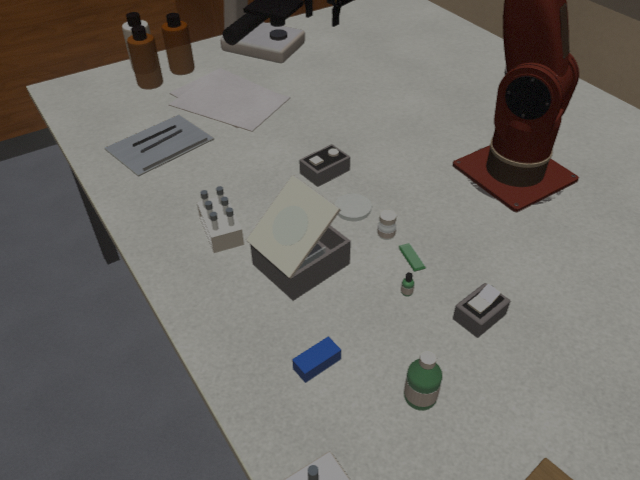

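The top view shows the spinner at about (335,215) with its lid open, the switch block at (184,318) and the key box at (445,315). The round start key is on the robot side at (450,328) and the square stop key is at (447,301). In the scene view the lid's free edge faces the robot, and the rocker's raised half is near (487,293).

```bash
cat >> h.py <<'E'
def tri(obs):
    A=[];b=[]
    for cam,px in obs:
        p=ray(cam,px,0);q=ray(cam,px,.1);d=(q-p)/np.linalg.norm(q-p);M=np.eye(3)-np.outer(d,d);A.append(M);b.append(M@p)
    return np.linalg.solve(sum(A),sum(b))
def goto(T,yaw=None):
    s=sense();r=R.from_quat(s["eef_rot"]);M=r.as_matrix()
    print("t",round(s["clock"],2),"pos",np.round(s["eef_pos"],4),"xaxis yaw",round(np.degrees(np.arctan2(M[1,0],M[0,0])),1),"F",np.round(s["wrist_force"],1))
    for P in np.atleast_2d(T): print("tool delta mm",np.round(1e3*M.T@(P-np.array(s["eef_pos"])),1))
E
python3 - <<'E'
from h import *
from scipy.optimize import least_squares
print("lid_push tri",tri([("top",(329.4,193.1)),("scene",(288.7,227.4))]))
# top corners of spinner box front & lid corners seen in top: lid free-edge (293?) fit x,y,yaw,a
def lidpts(v):
    x,y,w,a=v;h=np.array([.08,0,.07]);c,s=np.cos(a),np.sin(a)
    L=np.array([[-.166,.072,.011],[-.166,-.072,.011],[-.08,0,.011],[.002,.072,.011],[.002,-.072,.011]])
    P=np.c_[L[:,0]*c+L[:,2]*s,L[:,1],-L[:,0]*s+L[:,2]*c]+h
    P=np.r_[P,[[-.08,.07,0],[-.08,-.07,0]]]
    return P@R.from_euler('z',w).as_matrix().T+[x,y,0]
obs_t=np.array([[300,228],[374,219],[329.4,193.1],[293,177],[362,168],[306,255],[368,247]],float)
f=lambda v:np.r_[(proj("top",lidpts(v))-obs_t).ravel(),2*(proj("scene",lidpts(v)[2])-[288.7,227.4]).ravel()]
r=least_squares(f,[.627,-.023,.1,.7]);print(np.round(r.x,3),np.round(r.fun,1))
P=lidpts(r.x);print(np.round(P,3))
E
```

```text
lid_push tri [ 0.66132507 -0.01626123  0.12543413]
[ 0.637 -0.023  0.124  0.622] [ 0.1 -0.1  0.7 -0.9  2.1  1.1  0.7 -2.8 -2.8 -2.1 -0.5 -0.6 -2.2 -0.7
  2.  -3. ]
[[ 0.58   0.043  0.176]
 [ 0.598 -0.1    0.176]
 [ 0.658 -0.02   0.126]
 [ 0.715  0.06   0.078]
 [ 0.733 -0.083  0.078]
 [ 0.549  0.037  0.   ]
 [ 0.566 -0.102  0.   ]]
```

Call:
{"api": "apply_moves", "payload": {
  "motion": "0.024 -0.0186 -0.002 0 0 0 -1;0.024 -0.0186 -0.002 0 0 0 -1;0.024 -0.0186 -0.002 0 0 0 -1;0.024 -0.0186 -0.002 0 0 0 -1;0.024 -0.0186 0 0 0 0 -1;0.024 -0.0186 0 0 0 0 -1;0.024 -0.0186 0 0 0 0 -1;0.024 -0.0186 0 0 0 0 -1;0.024 -0.0186 0 0 0 0 -1;0.024 -0.0186 0 0 0 0 -1;0.024 -0.0186 0 0 0 0 -1;0.024 -0.0186 0 0 0 0 -1",
  "grip_force": 20
}}

```text
clock: 1.8
eef_pos: [0.4012, -0.3222, 0.2308]
eef_rot: [0.989, 0.148, 0.0, 0.0]
wrist_force: [0.3, -0.6, -0.3]
gripper_width: 0.0152
grasp_force: 0.0
```

Call:
{"api": "apply_moves", "payload": {
  "motion": "0.024 -0.0186 0 0 0 0 -1;0.024 -0.0186 0 0 0 0 -1;0.024 -0.0186 0 0 0 0 -1;0.024 -0.0186 0 0 0 0 -1;0.024 -0.0186 0 0 0 0 -1;0.024 -0.0186 0 0 0 0 -1;0.024 -0.0186 0 0 0 0 -1;0.024 -0.0186 0 0 0 0 -1;0.024 -0.0186 0 0 0 0 -1;0.02 -0.016 0 0 0 0 -1;0 0 0 0 0 0 -1;0 0 0 0 0 0 -1"
}}

```text
clock: 2.8
eef_pos: [0.5728, -0.0773, 0.2304]
eef_rot: [0.989, 0.15, -0.0, -0.0]
wrist_force: [0.5, -0.0, 0.1]
gripper_width: 0.0004
grasp_force: 0.0
```

Run:
```python
from h import *
goto([.607,-.026,.23]);print(sense()["gripper_width"],camera_model("wrist")["tvec"])
save("wrist","w1.png");save("scene","s2.png")
for q in ("lid_push","spinner"):
  for r in mark_of("wrist",q)[:2]: print(q,r,ray("wrist",r["location"],.126))
```

```text
t 2.8 pos [ 0.5728 -0.0773  0.2304] xaxis yaw 17.2 F [ 0.5 -0.   0.1]
tool delta mm [ 47.9 -38.8   0.4]
0.0004061526320474632 [-0.2426412   0.47212006  0.53797464]
lid_push {'location': [267.0, 92.3], 'p': 0.8} [ 0.65986691 -0.01954427  0.126     ]
spinner {'location': [280.5, 132.4], 'p': 0.75} [ 0.6380155  -0.03495299  0.126     ]
```

View pics/s2.png

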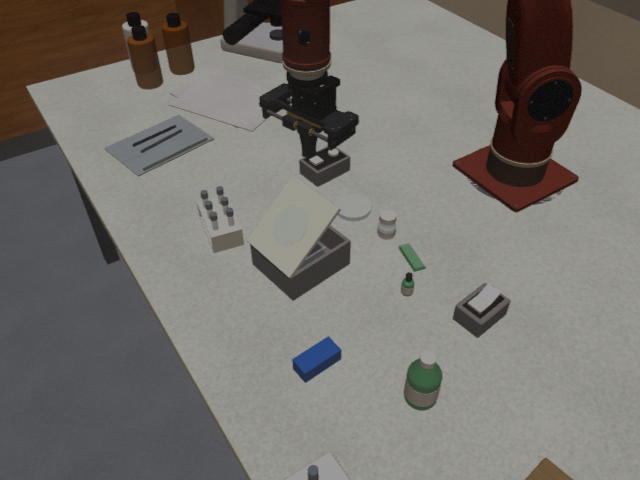

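The fingers are closed and above the bench short of the lid, around (310,140) in the scene view. The wrist camera's lid point agrees with the earlier fit. I'll go over the lid now and start down.

Call:
{"api": "apply_moves", "payload": {
  "motion": "0.024 -0.0195 0 0 0 0 -1;0.024 -0.0195 0 0 0 0 -1;0 0 0 0 0 5 -1;0 0 0 0 0 5 -1;0 0 0.02 0 0 0 -1;0 0 0.02 0 0 0 -1;0 0 0.015 0 0 0 -1;0 0 0.01 0 0 0 -1;0 0 0.008 0 0 0 -1;0 0 0.008 0 0 0 -1;0 0 0.008 0 0 0 -1;0 0 0 0 0 0 -1"
}}

```text
clock: 4.0
eef_pos: [0.6063, -0.0279, 0.1403]
eef_rot: [0.998, 0.061, -0.001, -0.0]
wrist_force: [-0.4, -0.4, 0.6]
gripper_width: 0.0002
grasp_force: 0.1
```

Call:
{"api": "apply_moves", "payload": {
  "motion": "0 0 0.006 0 0 0 -1;0 0 0.006 0 0 0 -1;0 0 0.006 0 0 0 -1;0 0 0.006 0 0 0 -1;0 0 0.006 0 0 0 -1;0 0 0.006 0 0 0 -1;0 0 0.006 0 0 0 -1;0 0 0 0 0 0 -1"
}}

```text
clock: 4.67
eef_pos: [0.6061, -0.0276, 0.0979]
eef_rot: [0.998, 0.062, -0.001, -0.0]
wrist_force: [-0.4, -0.8, -0.2]
gripper_width: 0.0008
grasp_force: 0.0
```

Call:
{"api": "apply_moves", "payload": {
  "motion": "0 0 0.005 0 0 0 -1;0 0 0.005 0 0 0 -1;0 0 0.004 0 0 0 -1;0 0 0.002 0 0 0 -1;0 0 0.002 0 0 0 -1;0 0 0 0 0 0 -1"
}}

```text
clock: 5.17
eef_pos: [0.6068, -0.0275, 0.0816]
eef_rot: [0.998, 0.062, 0.0, 0.0]
wrist_force: [0.3, 0.7, -0.2]
gripper_width: 0.0008
grasp_force: 0.0
```

Run:
```python
from h import *
goto([.607,-.026,.079])
save("scene","s3.png")
for c in("scene",):
  for r in mark_of(c,"lid_push")[:2]: print(r,ray(c,r["location"],.081))
```

```text
t 5.17 pos [ 0.6068 -0.0275  0.0816] xaxis yaw 7.1 F [ 0.3  0.7 -0.2]
tool delta mm [ 0.4 -1.5  2.6]
{'location': [299.4, 240.0], 'p': 0.82} [ 0.64011386 -0.01454921  0.081     ]
{'location': [382.9, 235.1], 'p': 0.66} [0.4856893  0.06838376 0.081     ]
```

View pics/s3.png

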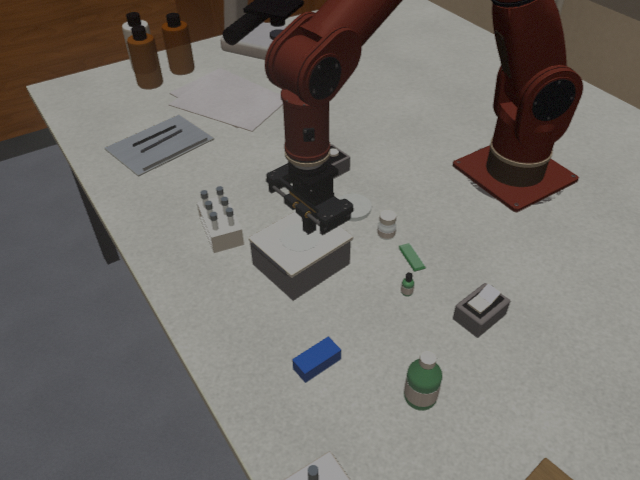

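The lid now lies nearly flat, at about (300,240). I'll press it the last few mm until I feel a firm contact.

Call:
{"api": "apply_moves", "payload": {
  "motion": "0 0 0.002 0 0 0 -1;0 0 0.002 0 0 0 -1;0 0 0.001 0 0 0 -1;0 0 0 0 0 0 -1;0 0 0 0 0 0 -1"
}}

```text
clock: 5.68
eef_pos: [0.6071, -0.0275, 0.081]
eef_rot: [0.998, 0.061, 0.001, 0.001]
wrist_force: [-18.3, -1.6, 40.3]
gripper_width: 0.0005
grasp_force: 20.0
```

Call:
{"api": "apply_moves", "payload": {
  "motion": "0 0 -0.005 0 0 0 -1;0 0 -0.02 0 0 0 -1;0 0 -0.03 0 0 0 -1;0 0 -0.03 0 0 0 -1;0 0 -0.03 0 0 0 -1;-0.0118 -0.025 0 0 0 0 -1;-0.0118 -0.025 0 0 0 0 -1;-0.0118 -0.025 0 0 0 0 -1;-0.0118 -0.025 0 0 0 0 -1;-0.0118 -0.025 0 0 0 0 -1;-0.0118 -0.025 0 0 0 0 -1;-0.0118 -0.025 0 0 0 0 -1"
}}

```text
clock: 6.68
eef_pos: [0.5026, 0.137, 0.1916]
eef_rot: [0.998, 0.062, 0.0, 0.0]
wrist_force: [0.0, -0.4, 0.4]
gripper_width: 0.0006
grasp_force: 0.0
```

Call:
{"api": "apply_moves", "payload": {
  "motion": "-0.0118 -0.025 0 0 0 0 -1;-0.0118 -0.025 0 0 0 0 -1;-0.0118 -0.025 0 0 0 0 -1;-0.0118 -0.025 0 0 0 0 -1;-0.0118 -0.025 0 0 0 0 -1;-0.0118 -0.025 0 0 0 0 -1;0 0 0 0 0 0 -1;0 0 0 0 0 0 -1"
}}

```text
clock: 7.35
eef_pos: [0.4137, 0.2776, 0.1917]
eef_rot: [0.998, 0.063, 0.0, -0.0]
wrist_force: [0.5, 0.2, 0.2]
gripper_width: 0.0007
grasp_force: 0.0
```

Run:
```python
from h import *
goto([.397,.301,.09])
im=save("wrist","w2.png")
for q,z in (("rocker_raised",.063),("switch_block",0)):
  for r in mark_of("wrist",q)[:2]: print(q,r,ray("wrist",r["location"],z))
print(boxes_of("wrist","switch_block")[:1],boxes_of("wrist","rocker")[:1])
print(proj("wrist",[sense()["eef_pos"]]))
```

```text
t 7.35 pos [0.4137 0.2776 0.1917] xaxis yaw 7.3 F [0.5 0.2 0.2]
tool delta mm [-13.7 -25.3 101.7]
rocker_raised {'location': [286.2, 252.6], 'p': 0.74} [0.39637288 0.29768922 0.063     ]
rocker_raised {'location': [596.4, 242.3], 'p': 0.57} [0.43497147 0.05360163 0.063     ]
switch_block {'location': [289.7, 215.0], 'p': 0.74} [0.41431929 0.30052099 0.        ]
[{'box': [245.1, 164.7, 82.3, 117.7], 'p': 0.87}] [{'box': [265.0, 191.7, 48.1, 76.9], 'p': 0.85}]
[[317.33473685 300.9934924 ]]
```

View pics/w2.png

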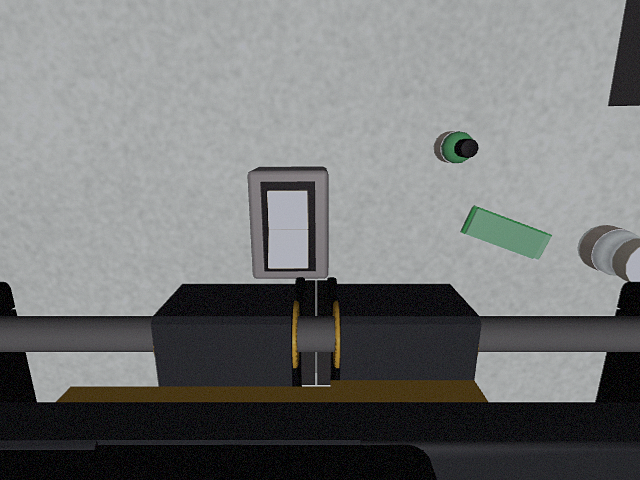

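The wrist view shows the switch block head-on. Its ridge is at row 229, and the raised half is the one nearer the gripper, centred at about (288,252). That matches the earlier fix of about (0.396, 0.298).

Call:
{"api": "apply_moves", "payload": {
  "motion": "-0.015 -0.0225 0 0 0 0 -1;0 0 0.03 0 0 0 -1;0 0 0.03 0 0 0 -1;0 0 0.03 0 0 0 -1;0 0 0.015 0 0 0 -1;0 0 0.01 0 0 0 -1;0 0 0 0 0 0 -1;0 0 0 0 0 0 -1"
}}

```text
clock: 8.27
eef_pos: [0.3974, 0.2965, 0.0769]
eef_rot: [0.998, 0.061, -0.0, -0.0]
wrist_force: [0.0, 0.5, 0.6]
gripper_width: 0.0005
grasp_force: 0.0
```

Call:
{"api": "apply_moves", "payload": {
  "motion": "0 0 0.004 0 0 0 -1;0 0 0.004 0 0 0 -1;0 0 0.004 0 0 0 -1;0 0 0.003 0 0 0 -1;0 0 0.003 0 0 0 -1;0 0 0.002 0 0 0 -1;0 0 0 0 0 0 -1"
}}

```text
clock: 8.85
eef_pos: [0.3966, 0.2968, 0.0565]
eef_rot: [0.998, 0.062, -0.0, -0.0]
wrist_force: [-0.4, 0.3, -0.1]
gripper_width: 0.0005
grasp_force: 0.3
```

Call:
{"api": "apply_moves", "payload": {
  "motion": "0 0 0.002 0 0 0 -1;0 0 0.002 0 0 0 -1;0 0 0.001 0 0 0 -1;0 0 0 0 0 0 -1"
}}

```text
clock: 9.18
eef_pos: [0.3969, 0.297, 0.0549]
eef_rot: [0.998, 0.062, 0.0, 0.001]
wrist_force: [-17.5, -12.4, 49.5]
gripper_width: 0.0005
grasp_force: 24.9
```

Call:
{"api": "apply_moves", "payload": {
  "motion": "0 0 -0.005 0 0 0 -1;0 0 -0.02 0 0 0 -1;0 0 -0.03 0 0 0 -1;0 0 -0.04 0 0 0 -1;0 0 -0.04 0 0 0 -1;0.02 0.01 0 0 0 0 -1;0.01 0.0277 0 0 0 0 -1;0.005 0.0277 0 0 0 0 -1;0.005 0.0277 0 0 0 0 -1;0.003 0.0277 0 0 0 0 -1;0.003 0.0277 0 0 0 0 -1;0 0 0 0 0 0 -1"
}}

```text
clock: 10.18
eef_pos: [0.4624, 0.1488, 0.1863]
eef_rot: [0.998, 0.058, 0.0, 0.001]
wrist_force: [1.6, -0.7, 0.1]
gripper_width: 0.0001
grasp_force: 0.0
```

Run:
```python
from h import *
goto([[.48,0,.19],[.42,-.24,.19]])
a=save("top","t4.png");b=save("scene","s4.png")
c=np.vstack([cv2.resize(a[270:360,130:230],(600,300) ,interpolation=3)[:, :],cv2.resize(b[265:345,430:530],(600,300),interpolation=3)])
cv2.imwrite("pics/c4.png",c[:,:,::-1])
for cam in("top","scene"):
  for q,z in (("rocker_raised",.055),("lid_push",.081)):
    for r in mark_of(cam,q)[:1]: print(cam,q,r,ray(cam,r["location"],z))
```

```text
t 10.18 pos [0.4624 0.1488 0.1863] xaxis yaw 6.7 F [ 1.6 -0.7  0.1]
tool delta mm [  0.2 149.8  -3.4]
tool delta mm [-87.2 381.3  -2.8]
top lid_push {'location': [330.2, 210.3], 'p': 0.82} [ 0.634009   -0.01821516  0.081     ]
scene rocker_raised {'location': [478.6, 314.5], 'p': 0.72} [0.44823544 0.32208821 0.055     ]
scene lid_push {'location': [299.7, 239.5], 'p': 0.79} [ 0.63881102 -0.01549412  0.081     ]
```

View pics/c4.png

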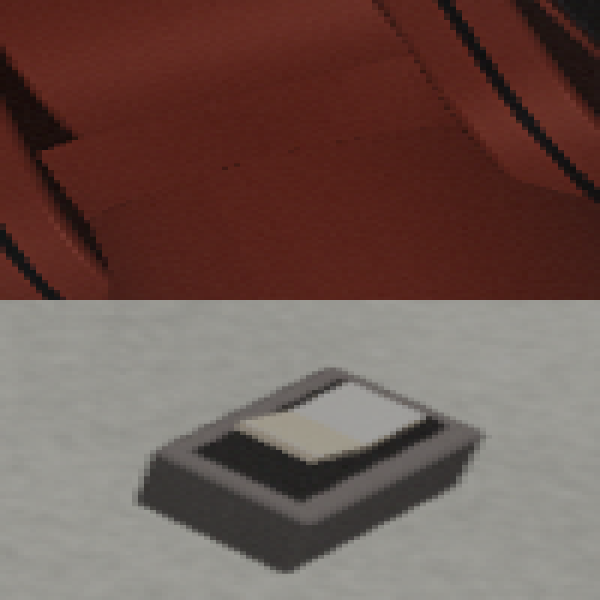

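In the crop from the scene view, the robot-side half of the rocker now lies level and the far half slopes up, so the rocker is on. The lid is still shut. Next is the key box.

Call:
{"api": "apply_moves", "payload": {
  "motion": "0 0.03 0 0 0 0 -1;0 0.03 0 0 0 0 -1;0 0.03 0 0 0 0 -1;0 0.03 0 0 0 0 -1;0 0.03 0 0 0 0 -1;-0.005 0.03 0 0 0 0 -1;-0.01 0.03 0 0 0 0 -1;-0.01 0.03 0 0 0 0 -1;-0.012 0.03 0 0 0 0 -1;-0.015 0.03 0 0 0 0 -1;-0.015 0.03 0 0 0 0 -1;-0.015 0.03 0 0 0 0 -1"
}}

```text
clock: 11.48
eef_pos: [0.4235, -0.213, 0.1867]
eef_rot: [0.998, 0.063, 0.0, 0.0]
wrist_force: [2.0, -0.5, -0.5]
gripper_width: 0.0004
grasp_force: 0.0
```

Call:
{"api": "apply_moves", "payload": {
  "motion": "0 0.02 0 0 0 0 -1;0 0 0 0 0 0 -1;0 0 0 0 0 0 -1"
}}

```text
clock: 11.73
eef_pos: [0.4264, -0.2323, 0.1864]
eef_rot: [0.998, 0.061, -0.0, -0.0]
wrist_force: [0.0, 1.2, -0.9]
gripper_width: 0.0007
grasp_force: 0.0
```

Run:
```python
from h import *
goto([.38,-.266,.07])
save("wrist","w5.png")
for q,z in (("start_key_top",.053),("stop_key_top",.053),("key_box",0)):
  for r in mark_of("wrist",q)[:2]: print(q,r,ray("wrist",r["location"],z))
```

```text
t 11.73 pos [ 0.4264 -0.2323  0.1864] xaxis yaw 7.0 F [ 0.   1.2 -0.9]
tool delta mm [-50.2  27.8 116.4]
start_key_top {'location': [360.3, 283.8], 'p': 0.79} [ 0.38709725 -0.27247797  0.053     ]
stop_key_top {'location': [357.4, 286.2], 'p': 0.5} [ 0.38467326 -0.27036269  0.053     ]
key_box {'location': [354.9, 238.6], 'p': 0.93} [ 0.41173076 -0.26954342  0.        ]
```

View pics/w5.png

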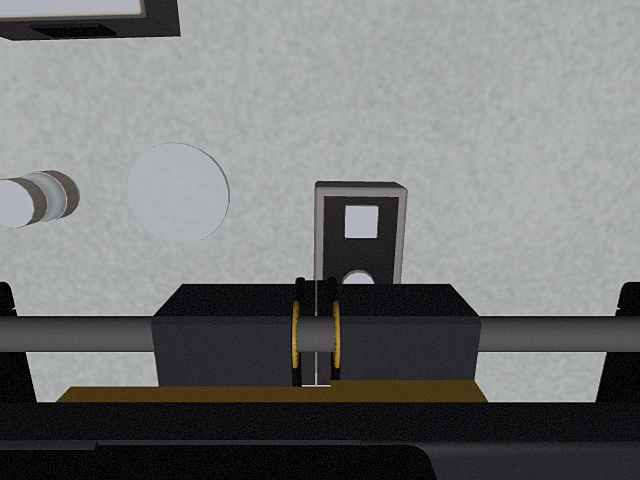

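Run:
```python
from h import *
st=ray("wrist",(361.5,221.5),.053)
d=[]
for a,b in (((407,189),(402,284)),((315.5,189),(314,284))):
  v=ray("wrist",b,.045)-ray("wrist",a,.045);d.append(v/np.linalg.norm(v))
print(st,d);u=sum(d)/2;u/=np.linalg.norm(u)
P=st+.056*u;print(P,proj("wrist",P))
print("visible key arc top", ray("wrist",(358.5,271.5),.053)+.014*u)
far=(ray("wrist",(407,189),.045)+ray("wrist",(315.5,189),.045))/2
print("from box far edge",far+.083*u, "width",np.linalg.norm(ray("wrist",(407,189),.045)-ray("wrist",(315.5,189),.045)))
goto([P[0],P[1],.07])
```

```text
[ 0.43964659 -0.26523684  0.053     ] [array([-0.99071964, -0.13592125,  0.        ]), array([-0.99401425, -0.10925045,  0.        ])]
[ 0.38406903 -0.27210227  0.053     ] [[359.19515664 287.01552405]]
visible key arc top [ 0.38369439 -0.27111503  0.053     ]
from box far edge [ 0.38189984 -0.27224399  0.045     ] width 0.07320715802464521
t 11.93 pos [ 0.4267 -0.2308  0.1865] xaxis yaw 7.2 F [ 0.7 -0.9  0.2]
tool delta mm [-47.5  35.6 116.5]
```

The wrist view shows the stop key at (361,221) and the start key partly hidden at about (359,287). Three estimates agree on about (0.3835, -0.272).

Call:
{"api": "apply_moves", "payload": {
  "motion": "-0.024 0.018 0 0 0 0 -1;-0.024 0.0175 0 0 0 0 -1;0 0 0.03 0 0 0 -1;0 0 0.03 0 0 0 -1;0 0 0.03 0 0 0 -1;0 0 0.02 0 0 0 -1;0 0 0.01 0 0 0 -1;0 0 0 0 0 0 -1;0 0 0 0 0 0 -1;0 0 0 0 0 0 -1"
}}

```text
clock: 12.77
eef_pos: [0.384, -0.2737, 0.068]
eef_rot: [0.998, 0.062, 0.001, 0.001]
wrist_force: [0.5, -0.5, 0.8]
gripper_width: 0.0006
grasp_force: 0.0
```

Run:
```python
from h import *
goto([.3835,-.272,.053])
b=save("scene","s6.png");cv2.imwrite("pics/c6.png",cv2.resize(b[100:220,260:420],(800,600),interpolation=3)[:,:,::-1])
```

```text
t 12.77 pos [ 0.384  -0.2737  0.068 ] xaxis yaw 7.1 F [ 0.5 -0.5  0.8]
tool delta mm [-0.3 -1.8 15. ]
```

View pics/c6.png

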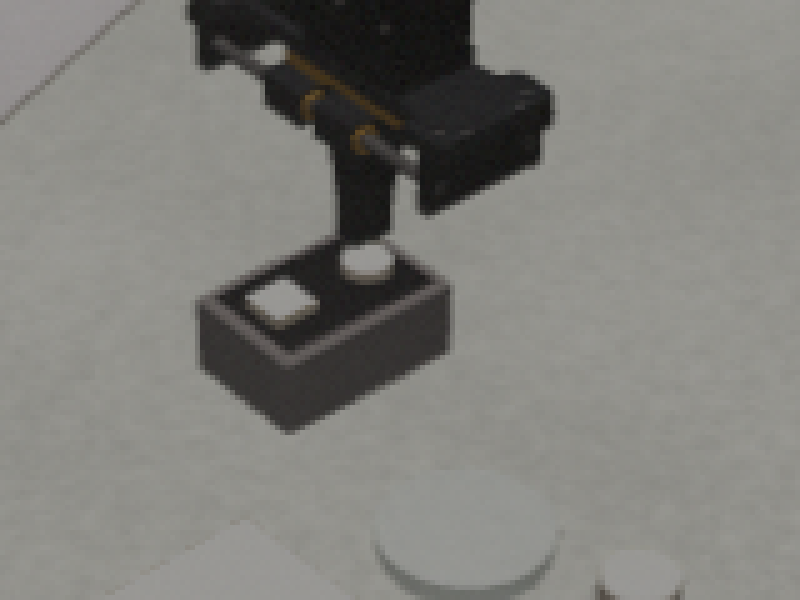

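The closed fingertips are directly over the round start key, at about (365,255) in the crop, and well clear of the square key. I'll press gently.

Call:
{"api": "apply_moves", "payload": {
  "motion": "0 -0.001 0.006 0 0 0 -1;0 0 0.005 0 0 0 -1;0 0 0.002 0 0 0 -1;0 0 0.002 0 0 0 -1;0 0 0.002 0 0 0 -1;0 0 0.001 0 0 0 -1;0 0 0 0 0 0 -1;0 0 0 0 0 0 -1"
}}

```text
clock: 13.48
eef_pos: [0.3827, -0.2723, 0.0486]
eef_rot: [0.998, 0.062, -0.0, -0.0]
wrist_force: [-1.0, 1.6, 3.1]
gripper_width: 0.0004
grasp_force: 1.7
```

Call:
{"api": "apply_moves", "payload": {
  "motion": "0 0 0.001 0 0 0 -1;0 0 0.001 0 0 0 -1;0 0 0 0 0 0 -1;0 0 0 0 0 0 -1"
}}

```text
clock: 13.82
eef_pos: [0.3828, -0.2725, 0.0473]
eef_rot: [0.998, 0.062, -0.0, 0.0]
wrist_force: [-4.9, 3.0, 14.0]
gripper_width: 0.0005
grasp_force: 6.6
```

14 N at a height of 47 mm means the key is fully in. I'll hold it, then release straight up.

Call:
{"api": "apply_moves", "payload": {
  "motion": "0 0 0 0 0 0 -1;0 0 0 0 0 0 -1;0 0 0 0 0 0 -1;0 0 0 0 0 0 -1;0 0 0 0 0 0 -1;0 0 0 0 0 0 -1;0 0 0 0 0 0 -1;0 0 0 0 0 0 -1"
}}

```text
clock: 14.48
eef_pos: [0.3828, -0.2724, 0.0472]
eef_rot: [0.998, 0.062, -0.0, 0.0]
wrist_force: [-4.7, 4.0, 13.0]
gripper_width: 0.0002
grasp_force: 6.5
```

Call:
{"api": "apply_moves", "payload": {
  "motion": "0 0 -0.003 0 0 0 -1;0 0 -0.004 0 0 0 -1;0 0 -0.005 0 0 0 -1;0 0 -0.01 0 0 0 -1;0 0 -0.03 0 0 0 -1;0 0 -0.03 0 0 0 -1;0 0 -0.03 0 0 0 -1;0 0 -0.03 0 0 0 -1;0 0 0 0 0 0 -1;0 0 0 0 0 0 -1"
}}

```text
clock: 15.32
eef_pos: [0.3838, -0.2732, 0.1909]
eef_rot: [0.998, 0.062, 0.002, 0.001]
wrist_force: [0.1, -0.2, -0.8]
gripper_width: 0.001
grasp_force: 0.0
```

Run:
```python
from h import *
goto([.3835,-.272,.2])
b=save("scene","s7.png");cv2.imwrite("pics/c7.png",cv2.resize(b[100:350,230:530],(720,600),interpolation=3)[:,:,::-1])
for q,z in (("start_key_top",.053),("stop_key_top",.053),("key_box",0),("lid_push",.081)):
  for r in mark_of("scene",q)[:1]: print(q,r,ray("scene",r["location"],z))
```

```text
t 15.32 pos [ 0.3838 -0.2732  0.1909] xaxis yaw 7.1 F [ 0.1 -0.2 -0.8]
tool delta mm [-0.2 -1.2 -9.1]
start_key_top {'location': [333.4, 150.6], 'p': 0.55} [ 0.38165748 -0.27477572  0.053     ]
stop_key_top {'location': [313.8, 160.2], 'p': 0.65} [ 0.44565157 -0.26708993  0.053     ]
key_box {'location': [323.0, 173.7], 'p': 0.96} [ 0.41876063 -0.26658998  0.        ]
lid_push {'location': [301.6, 237.4], 'p': 0.66} [ 0.63219546 -0.01875231  0.081     ]
```

View pics/c7.png

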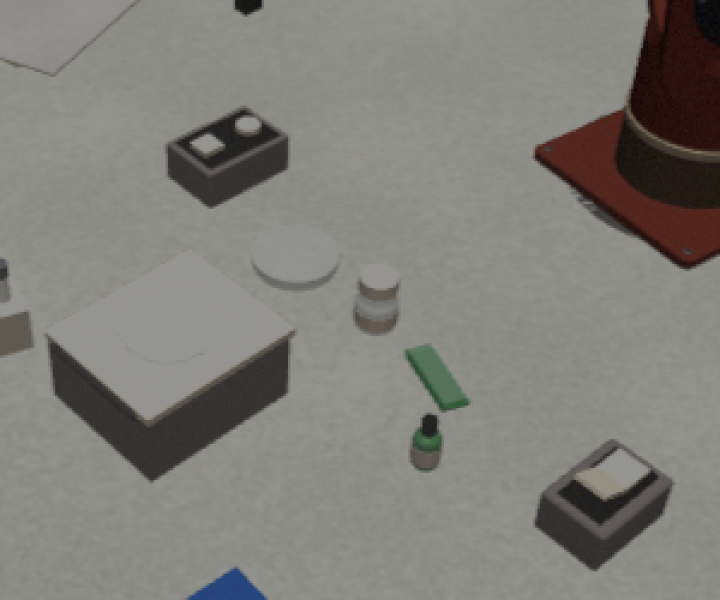

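The lid is flat shut at (170,335) in the crop and the rocker is tipped over at (615,475). Both keys are out, the key box is where it was at (228,155), and the other items I can see are undisturbed.

```bash
python3 -c "
from cell import *
print(job_done())"
```

```text
the job is handed in; nothing more can be done
None
```

I shut the lid, tipped the rocker fully on, then pressed the start key in, held it and let it spring back, without touching the stop key or moving the key box, and handed the job in at about 15 s of the 64 s allowed; the hand-in returned no verdict.

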